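# Lock and load the yarn winder

## Robot

A 6-joint arm with a two-finger parallel gripper is mounted at the origin on the work surface. World frame = base frame: x ahead of the robot, y to its left, z up, the work surface at z = 0. Lengths are in mm, angles in rad, forces in N, time in s.
With the tool pointing down it reaches from about 350 to 975 mm from the base axis. Payload 7.1 kg.
Tool frame: the origin (TCP) lies between the finger pads; the fingertips stand 14 mm ahead of it and the grasp point (between the pads) lies 5 mm behind it (ctrl.tcp_to_tips is the distance from the TCP to the fingertips, in mm); z points along the fingers, y is the line along which they close (so a half turn about z gives the same grasp; the last joint's range is limited). The gripper opens to 88 mm and grips with 3 to 60 N. Pads are 20 mm wide; open, the fingers measure 115 mm over their backs; the gripper's body (75 mm by 178 mm) begins 61 mm behind the grasp point.
Start: joints at [-1.331, 0.423, 1.63, -0, 1.089, -0.019], TCP at [159.969, -604.164, 236.675] pointing down, gripper open.
Joint ranges: [-3, 3], [-0.9, 2.11], [0.09, 2.58], [-1.31, 4.45], [0.11, 2.69], [-2.54, 2.54]. Speed limits (rad/s): [2.39, 2.39, 3.01, 3.14, 3.14, 3.14].

## Interface

Orientations are given as a rotation vector (axis times angle).
In Python, from workcell import ctrl gives the robot as it stands.
- The arm moves only by the tool apply_moves, never from a script. Its argument "series" is a list that holds one entry, the list of rows, each a list of 7 numbers: the shift along the tool's x, y, z in cm, then the turn, a rotation vector about the tool's x, y, z in degrees, then the opening, from 0 (shut) to 1 (fully open). A call has 1 to 12 rows; each row shifts and turns the commanded pose from where the row before left it, along the tool's axes as they then stand; what a row does not reach is not made up. A row lasts 1/10 s, in which the tool goes at most 50 mm and 8.59 degrees, less where a joint would pass 70% of its speed; a pose out of reach is approached as far as the arm can. A call with a gripper value outside its range is refused whole. The fingers move at their own pace and stop on an object; the grip force is fixed at half the most. Time passes only in rows, so rows that do not move let the fingers close. It gives the time, the measured TCP pose, the force and the opening at its end, in the units of the state.
- ctrl.get_obs(): the state, without advancing time (a new reading comes with each control period).
- ctrl.get_image(name): name is "scene" or "top" or "wrist"; returns a dict with "img" (384x512x3 uint8, blue, green, red), "K" (3x3 intrinsics, pixels), "cam_to_world" (4x4, takes a point from camera to world coordinates). Camera axes: x right, y down, z forward; pixel columns grow to the right and rows downward; lengths in mm; the calibration is good to about 2 mm. A picture is of the moment at which its call begins. There is no depth.
- ctrl.close_job(): hands the job in, once; it reports no verdict.
The state is a dict: "t": time; "qpos": joint angles; "qvel": joint speeds; "joint_torque": joint torques, N m; "ee_pos": TCP position; "orientation": TCP orientation; "ft_force": force on the tool from outside, world axes, zero at the start; "moment": the same for the moment, N m; "width": finger opening in mm.
Only numpy, scipy, OpenCV 4.12 (cv2) and the standard library are available. Lean on these libraries where they do the work, as an engineer would, in place of code of your own. Each camera call takes 0.05 s, during which the arm holds its last target. There are 200 camera calls.

## Task

Get the yarn winder ready: first lock its spindle by rolling the brake thumbwheel with a fingertip, its exposed top towards the spindle, as far as it goes. Then slide the flanged bush over the top of the spindle, flange down, and after it the long core on top of the bush, lowering each gently until fully home without dropping it, and let go. Leave the short core and everything else on the table undisturbed.

Things in the scene. Friction and masses are not known exactly. Their poses are not given: they have to be found in the camera images.
- winder: Yarn winder, fixed to the table: grey base 240 mm (x) by 150 mm (y), 44 mm high. Origin: middle of its underside; z up; x runs from the thumbwheel end (towards the robot) to the guide post end. On its top along its x axis: the thumbwheel at x = -75 mm, a rubber brake shoe 10 mm high between x = -28 and 2 mm, the spindle at x = 30 mm, and a thin steel guide post (12 mm diameter, its tip 233 mm above the table) at x = 108 mm, an obstacle to the gripper's body
- seat (a point): Middle of the top face of the spindle's hub (disc of 56 mm diameter, 12 mm high on the base, top 56 mm above the table): the seat of the bush. z points up along the spindle, x and y as the winder's
- spindle_top (a point): Middle of the tip of the spindle, 78 mm above the seat (134 mm above the table). The steel spindle is upright and fixed, 27 mm in diameter; its last 10 mm taper to 16 mm
- brake_wheel (a joint): Turn of the brake thumbwheel in rad: it turns between stops at 0 (free) and 1.6 (locked), starting anywhere from 0 to 0.5; it grows as the exposed top of the wheel moves along the winder's +x, towards the spindle. It stays where it is left; the rim needs about 1.5 N to move. The brake shoe moves with it, 8.75 mm per rad, and meets the hub when locked
- wheel_crown (a point): Highest point of the thumbwheel's rim, in its middle, 54 mm above the table. Black ribbed wheel of 52 mm diameter, 16 mm wide, its axle along the winder's y; only its top 10 mm stand out of a slot in the base. A fingertip pressed lightly down on it and moved along +x rolls it without slipping; 1.6 rad is 42 mm of rim
- board: Grey laminate board fixed on the table, 245 mm (x) by 335 mm (y), 8 mm thick, origin in the middle of its underside, on which the bush, the cores, the steel cup and the bottle stand upright about 105 mm apart
- bush: Flanged wooden bush, about 120 g: flange of 64 mm diameter and 12 mm high, on it a neck of 44 mm diameter and 28 mm high (40 mm in all), bored through at 30 mm. Origin: middle of its underside (flange face); z up along the bore. It starts flange down; home means its underside on the seat
- core: Long cardboard core: plain tube 90 mm long, 52 mm outside, bore 30 mm, about 120 g, standing. Origin: middle of its underside; z along the bore. Home means that it stands on top of the bush, its underside 40 mm above the seat; the spindle then reaches 38 mm up its bore
- short_core: Short cardboard core, 60 mm long, 52 mm outside, bore 30 mm: to be left alone. Origin: middle of its underside
- pen_cup: Steel cup, 95 mm high, 68 mm across, to be left alone. Origin: middle of its underside
- bottle: Clear bottle with blue cap, 180 mm high, 62 mm across, to be left alone. Origin: middle of its underside
- glasses_case: Teal glasses case, 60 x 160 x 42 mm, at the back of the table. Origin: middle of its underside; long along y
- jar: Glass jar with white lid, 130 mm high, 72 mm across, at the back. Origin: middle of its underside
- mug: White mug, 90 mm high, 80 mm across without its handle, at the back. Origin: middle of its underside; the handle points to +y
- stapler: Black stapler, 50 x 140 x 44 mm, on the right of the table. Origin: middle of its underside; long along y
Not all that is in view belongs to the job. What is shaped like the core but purple is not meant. What is shaped like the bush but green is not meant.

How it is judged:
By the outcome, as a careful person would: the job done as asked, in the order asked, and still so for the second after the job is handed in, with the robot touching nothing.
It also fails if it takes over 72 s, if anything falls off the work surface, if the arm or the gripper's body presses on something with over 40 N, if the wrist force passes 120 N, or if a joint passes its speed limit or range.

## Working session

There is one attempt and no reset: what is moved stays moved. The work goes in short steps, Python scripts to look and compute and a tool call to move; the robot and the scene stay as the last step left them, time stands still between calls to the robot, and variables do not carry over. Pictures are saved under pics/ and viewed, on a budget of 10 in all, crops included, one or two more only if the job needs it, and the job is handed in when it is done.

Besides the shell and the picture viewer there is one more tool, called after ">>>" as name(argument=value, ...) on one line, values as JSON. apply_moves: Moves the arm, as the interface text tells. Its arguments: {"type":"object","properties":{"series":{"type":"array","items":{"type":"array","items":{"type":"array","items":{"type":"number"}}}}},"required":["series"]}

```bash
mkdir -p pics; cat > h.py <<'E'
import numpy as np, cv2
from scipy.spatial.transform import Rotation as R
from workcell import ctrl
def shot(n,f=None):
    d=ctrl.get_image(n)
    if f: cv2.imwrite('pics/'+f,d['img'])
    return d
def ray(d,u,v,z):
    K=np.array(d['K']);T=np.array(d['cam_to_world'])
    r=T[:3,:3]@np.linalg.solve(K,[u,v,1.]);o=T[:3,3]
    return (o+r*(z-o[2])/r[2]).round(1)
def proj(d,p):
    T=np.linalg.inv(np.array(d['cam_to_world']));c=T[:3,:3]@np.array(p)+T[:3,3]
    q=np.array(d['K'])@c;return (q[:2]/q[2]).round(1)
E
python3 - <<'E'
from h import *
o=ctrl.get_obs();print(o)
a=shot('scene');b=shot('top')
cv2.imwrite('pics/a.png',cv2.resize(a['img'],(800,600)));cv2.imwrite('pics/b.png',cv2.resize(b['img'],(800,600)))
import pickle;pickle.dump((a,b),open('ab.pkl','wb'))
for d in(a,b):print(np.array(d['K']).round(1),np.array(d['cam_to_world']).round(3))
print(R.from_rotvec(o['orientation']).as_matrix().round(3))
E
```

```text
{'t': 0.0, 'qpos': array([-1.33099370e+00,  4.23886613e-01,  1.63069041e+00,  1.62508006e-05,
        1.08856699e+00, -1.90235329e-02]), 'qvel': array([-0.00034423, -0.00190202,  0.00137196,  0.00190751, -0.00042194,
       -0.00031253]), 'joint_torque': array([ 1.59906904e-03, -5.44624686e+01, -2.73669720e+01,  6.43199449e-02,
        2.28069682e-02, -1.29287118e-04]), 'ee_pos': array([ 159.85462726, -603.66117049,  235.87292919]), 'orientation': array([-3.11379298e+00, -4.05218347e-01,  2.45869160e-04]), 'ft_force': array([0.86486738, 0.64196231, 0.25803671]), 'moment': array([-0.02654019,  0.01072261,  0.01044936]), 'width': 87.87905024184988}
[[487.2   0.  251.2]
 [  0.  487.2 197.1]
 [  0.    0.    1. ]] [[-8.580000e-01  3.780000e-01 -3.480000e-01  1.108743e+03]
 [ 5.130000e-01  6.460000e-01 -5.650000e-01  7.477600e+02]
 [ 1.100000e-02 -6.630000e-01 -7.480000e-01  1.147395e+03]
 [ 0.000000e+00  0.000000e+00  0.000000e+00  1.000000e+00]]
[[475.1   0.  251.4]
 [  0.  475.1 189.2]
 [  0.    0.    1. ]] [[-4.000000e-03 -9.940000e-01  1.050000e-01  4.580810e+02]
 [-1.000000e+00  3.000000e-03 -4.000000e-03 -4.935100e+01]
 [ 3.000000e-03 -1.050000e-01 -9.940000e-01  1.664609e+03]
 [ 0.000000e+00  0.000000e+00  0.000000e+00  1.000000e+00]]
[[ 0.967  0.256 -0.   ]
 [ 0.256 -0.967  0.002]
 [ 0.    -0.002 -1.   ]]
```

View pics/a.png

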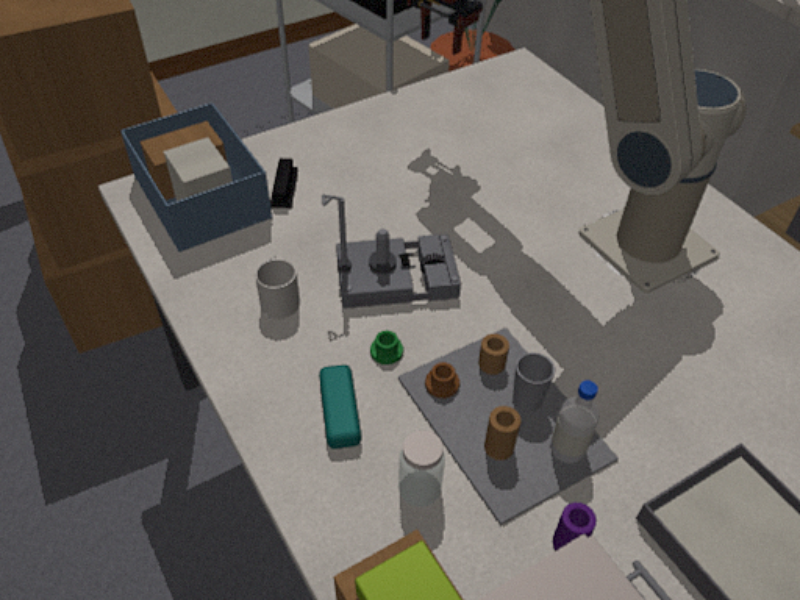

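View pics/b.png

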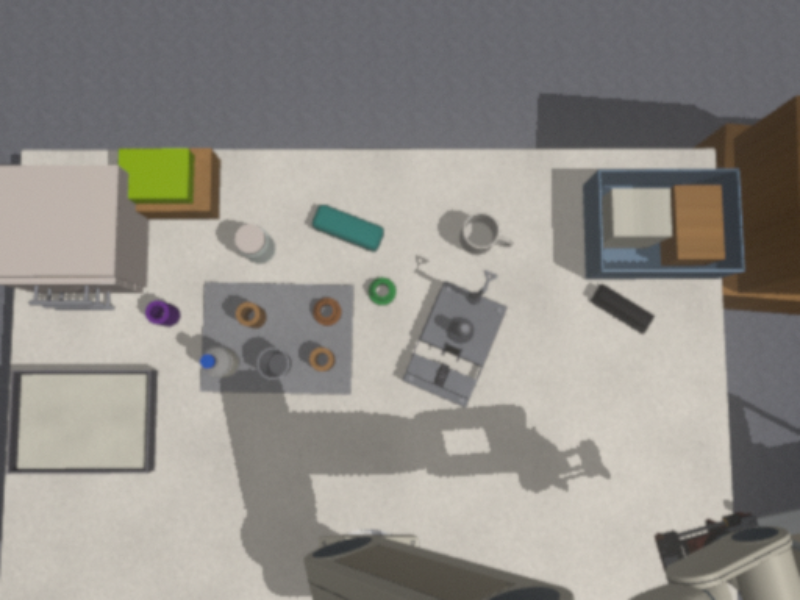

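The top view shows the winder turned by about 20°: wheel (442,376), spindle (460,328) and guide post tip (490,275). There are three ring-topped brown pieces on the board: (326,310), (250,314) and (321,358). A green bush stands at (381,291) and a purple core at (160,312), and neither is meant. I take the flanged brown one at (326,310) as the bush and the taller brown tube at (250,314) as the long core, with the short one at (321,358). I'll measure these and confirm them in a crop.

```bash
python3 - <<'E'
from h import *
import pickle
a,b=pickle.load(open('ab.pkl','rb'))
for n,d in(('scene',a),('top',b)):
    hsv=cv2.cvtColor(cv2.medianBlur(d['img'],3),cv2.COLOR_BGR2HSV)
    m=cv2.inRange(hsv,(5,90,40),(22,255,255))
    k,_,st,c=cv2.connectedComponentsWithStats(m)
    for i in range(1,k):
        if 40<st[i,4]<900: print(n,st[i],c[i].round(1),'z98',ray(d,*c[i],98),'z48',ray(d,*c[i],48))
s=.64
A=a['img'][190:310,240:400];B=b['img'][165:265,110:330]
cv2.imwrite('pics/c.png',np.vstack([cv2.resize(A,(400,300),interpolation=2),]) if 0 else np.hstack([cv2.resize(A,(400,300),interpolation=2),cv2.resize(a['img'][115:205,205:305],(333,300),interpolation=2)]))
T=lambda u,v,z:ray(b,u*s,v*s,z)
print('spindle',T(461,326,134),'wheel',T(442,376,54),'post',T(490,275,233))
S=lambda u,v,z:ray(a,u*s,v*s,z)
print('spindle',S(382,234,134),'wheel',S(434,258,54))
# winder base top corners (top view)
print([T(*p,44) for p in((447,283),(506,310),(465,405),(403,377))])
E
```

```text
scene [182   8  44  20 448] [201.4  16.7] z98 [  276.6 -1036.2    98. ] z48 [  236.9 -1121.2    48. ]
scene [276  19  29  26 448] [291.6  31. ] z98 [   6.5 -747.5   98. ] z48 [ -46.  -818.8   48. ]
scene [307  20  22  19 255] [315.4  29.1] z98 [ -88.3 -711.    98. ] z48 [-145.3 -780.5   48. ]
scene [ 90  78  54  50 824] [110.9  96.8] z98 [ 804.6 -695.1   98. ] z48 [ 790.1 -763.9   48. ]
scene [484 126  28  34 379] [500.  139.7] z98 [-202.7  149.1   98. ] z48 [-265.2  120.5   48. ]
scene [307 214  19  26 390] [315.5 226.2] z98 [523.9 135.6  98. ] z48 [496.  106.4  48. ]
scene [272 232  22  23 376] [282.6 243.4] z98 [633.5 138.8  98. ] z48 [610.8 109.7  48. ]
scene [310 260  23  34 589] [321.  276.4] z98 [606.4 273.5  98. ] z48 [582.5 250.9  48. ]
scene [214 339  59  45 604] [236.8 361.8] z98 [898.8 357.6  98. ] z48 [888.8 339.   48. ]
top [201 191  17  17 173] [209.1 199.3] z98 [590.2  84.8  98. ] z48 [594.4  89.   48. ]
top [151 194  18  15 179] [159.7 201.1] z98 [584.7 247.9  98. ] z48 [588.8 257.4  48. ]
top [198 223  15  14 110] [205.2 229.3] z98 [491.3  97.1  98. ] z48 [492.4 101.8  48. ]
spindle [ 555.8 -195.6  134. ] wheel [ 453.1 -160.8   54. ] post [ 648.6 -243.9  233. ]
spindle [ 556.9 -192.8  134. ] wheel [ 457.8 -151.9   54. ]
[array([ 656.4, -174.7,   44. ]), array([ 596.3, -303.3,   44. ]), array([ 390.5, -210.5,   44. ]), array([451.2, -76.8,  44. ])]
```

View pics/c.png

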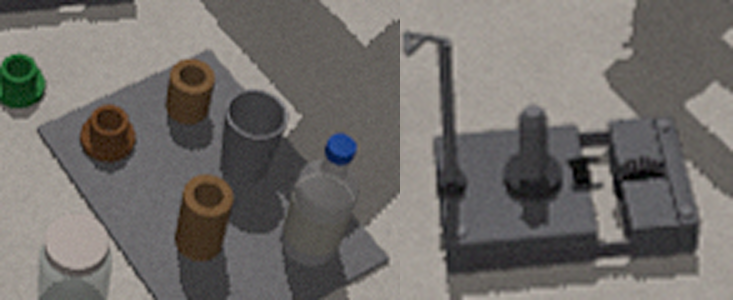

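The crop confirms it. The flanged brown bush is at the left, the long core at the bottom and the short core at the top. The green one is off the board. The winder is at the right, with its black wheel at the near end. Next I move above the winder for a close look.

>>> apply_moves(series=[[[0,0,-1,0,0,7.5,1],[0,0,-1,0,0,7.5,1],[0,0,-1,0,0,7.5,1],[0,0,-1,0,0,7.5,1],[0,0,-1,0,0,7.5,1]]])

```text
t: 0.6
ee_pos: [159.9, -603.8, 286.6]
orientation: [-3.078, 0.626, 0.001]
ft_force: [-0.9, 0.3, 0.6]
width: 87.8
```

>>> apply_moves(series=[[[1.0,-4.4,0,0,0,0,0],[1.0,-4.4,0,0,0,0,0],[1.0,-4.4,0,0,0,0,0],[1.0,-4.4,0,0,0,0,0],[1.0,-4.4,0,0,0,0,0],[1.0,-4.4,0,0,0,0,0],[1.0,-4.4,0,0,0,0,0],[1.0,-4.4,0,0,0,0,0],[1.0,-4.4,0,0,0,0,0],[1.0,-4.4,0,0,0,0,0],[1.0,-4.4,0,0,0,0,0],[0.6,-4.4,0,0,0,0,0]]])

```text
t: 1.8
ee_pos: [471.4, -160.0, 286.6]
orientation: [3.08, -0.617, 0.0]
ft_force: [1.2, -0.7, 0.4]
width: 0.4
```

```bash
python3 - <<'E'
from h import *
w=shot('wrist','w1.png')
import pickle;pickle.dump(w,open('w1.pkl','wb'))
o=ctrl.get_obs();print(o['t'],o['ee_pos'],o['qpos'],R.from_rotvec(o['orientation']).as_matrix().round(3),np.array(w['cam_to_world']).round(2))
print([proj(w,p) for p in((556,-194,134),(456,-157,54),(430,-150,44))])
E
```

```text
1.85 [ 473.7988562  -155.60851253  286.63415452] [-0.34290162  0.17523403  1.85527535  0.00321584  1.11043254  1.61991256] [[ 0.924 -0.383  0.002]
 [-0.383 -0.924  0.002]
 [ 0.001 -0.003 -1.   ]] [[-3.9000e-01 -8.9000e-01 -2.5000e-01  5.4012e+02]
 [-9.2000e-01  3.7000e-01  1.1000e-01 -1.8950e+02]
 [-0.0000e+00  2.7000e-01 -9.6000e-01  4.3320e+02]
 [ 0.0000e+00  0.0000e+00  0.0000e+00  1.0000e+00]]
[array([258. ,  84.5]), array([262. , 175.9]), array([264.5, 193.6])]
```

View pics/w1.png

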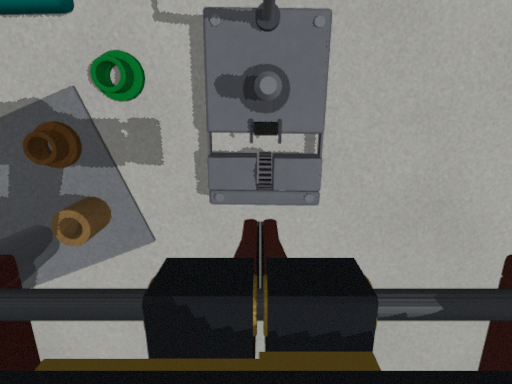

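The wrist view shows the spindle tip at (268,84) with its hub around (265,90), the wheel at (265,171), and the base corners at (205,10), (331,10), (320,204) and (209,204). The bush is at the left, at (42,146).

```bash
python3 - <<'E'
from h import *
import pickle
w=pickle.load(open('w1.pkl','rb'))
c=[ray(w,*p,44) for p in((205,10),(331,10),(320,204),(209,204))];c=np.array(c);m=c.mean(0)
d=c[0]+c[1]-c[2]-c[3];e=c[0]+c[3]-c[1]-c[2];print('centre',m,np.linalg.norm(d)/2,np.linalg.norm(e)/2,np.degrees(np.arctan2(d[1],d[0])),np.degrees(np.arctan2(e[1],e[0])))
u=d/np.linalg.norm(d)
print('pred seat',m+30*u,'wheel',m-75*u)
print('spindle tip',ray(w,268,84,134),'hub',ray(w,265.5,89.5,56),'wheel',ray(w,265,171,54),ray(w,265,152,46),ray(w,265,189,46),'postbase',ray(w,267,18,44))
g=cv2.cvtColor(w['img'],cv2.COLOR_BGR2GRAY)[140:200,255:275];print(g.mean(1).astype(int))
g=cv2.cvtColor(w['img'],cv2.COLOR_BGR2GRAY)[160:182,245:285];print(g.mean(0).astype(int))
E
```

```text
centre [ 523.475 -190.65    44.   ] 233.22127368660003 146.73466700135998 -23.393753154999246 67.33207695349695
pred seat [ 551.00893761 -202.56143482   44.        ] wheel [ 454.64015596 -160.87141295   44.        ]
spindle tip [ 552.8 -202.8  134. ] hub [ 551.5 -201.2   56. ] wheel [ 460.4 -163.    54. ] [ 481.7 -171.9   46. ] [ 436.2 -153.2   46. ] postbase [ 623.4 -232.8   44. ]
[156 156 156 155 155 155 154 152 143 137 131 108  74  58  65  54  55  75
  70  42  61  80  77  51  42  63  85  80  57  44  54  76  86  71  44  48
  68  86  77  41  50  70  79  55  42  61  66  50  64  62  65  80  91  96
  99  98  97  96  96  96]
[99 99 99 99 98 99 99 98 94 83 67 63 98 92 67 57 56 55 55 55 55 56 55 55
 55 55 79 59 60 88 96 97 97 98 99 99 99 99 98 98]
```

>>> apply_moves(series=[[[-2.8,1.2,0,0,0,0,0],[0,0,4,0,0,0,0],[0,0,4,0,0,0,0],[0,0,4,0,0,0,0],[0,0,4,0,0,0,0],[0,0,3,0,0,0,0],[0,0,1.5,0,0,0,0],[0,0,0,0,0,0,0],[0,0,0,0,0,0,0]]])

```text
t: 2.75
ee_pos: [440.0, -162.0, 81.7]
orientation: [-3.08, 0.618, 0.001]
ft_force: [0.2, 0.8, -0.0]
width: 0.1
```

>>> apply_moves(series=[[[0.1,-0.7,0,0,0,0,0],[0,0,0.5,0,0,0,0],[0,0,0.5,0,0,0,0],[0,0,0.2,0,0,0,0],[0,0,0.2,0,0,0,0],[0,0,0,0,0,0,0]]])

```text
t: 3.35
ee_pos: [443.6, -155.9, 67.7]
orientation: [-3.08, 0.618, 0.0]
ft_force: [-1.8, -0.1, 4.3]
width: 0.4
```

```bash
python3 - <<'E'
from h import *
w=shot('wrist','w2.png')
o=ctrl.get_obs();print(o['ee_pos'],o['ft_force'])
s=shot('scene')['img'][125:205,205:305]
cv2.imwrite('pics/w2.png',np.hstack([w['img'],cv2.resize(s,(288,230)).repeat(1,0) if 0 else cv2.copyMakeBorder(cv2.resize(s,(288,230)),0,154,0,0,0)]))
E
```

```text
[ 443.69886051 -155.89375913   67.76418832] [-0.62189065  0.99085357  4.41046218]
```

View pics/w2.png

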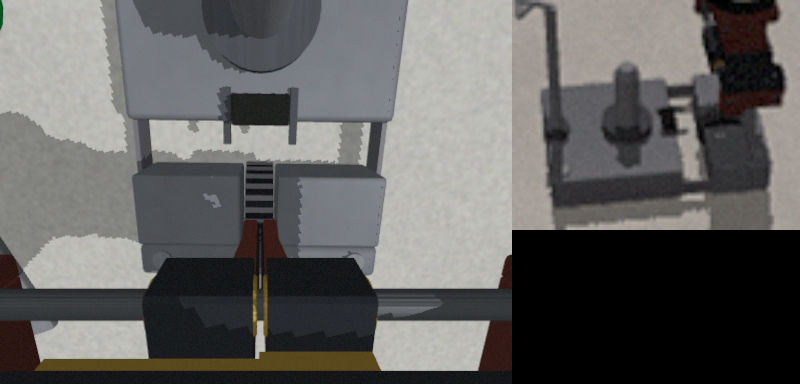

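The fingertip rests on the wheel at (260,222) and is centred on it, with 4 N of contact. The shoe is still away from the hub. I'll roll it now.

>>> apply_moves(series=[[[0.3,0,0,0,0,0,0],[0.3,0,0,0,0,0,0],[0.3,0,0,0,0,0,0],[0.3,0,0,0,0,0,0],[0.3,0,0,0,0,0,0],[0.3,0,0,0,0,0,0],[0.3,0,0,0,0,0,0],[0.3,0,0,0,0,0,0],[0.3,0,0,0,0,0,0],[0,0,0,0,0,0,0]]])

```text
t: 4.45
ee_pos: [469.1, -166.6, 67.7]
orientation: [3.08, -0.618, 0.001]
ft_force: [0.7, -1.0, 1.2]
width: 0.7
```

```bash
python3 - <<'E'
from h import *
w=shot('wrist');o=ctrl.get_obs();print(o['ee_pos'],o['ft_force'])
g=cv2.cvtColor(w['img'],cv2.COLOR_BGR2GRAY)
T=np.array(w['cam_to_world']);cv2.imwrite('pics/w3.png',w['img'])
import pickle;pickle.dump(w,open('w3.pkl','wb'))
E
```

```text
[ 469.0607841  -166.54584211   67.67844394] [0.56917041 0.15667506 1.3886061 ]
```

View pics/w3.png

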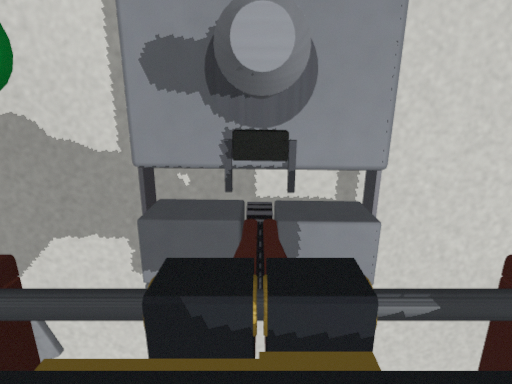

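The shoe has moved towards the hub: it is at (260,145), with the base edge at row 165. Next is the second stroke, pressed slightly deeper.

>>> apply_moves(series=[[[0,0,-0.8,0,0,0,0],[-1.4,0,0,0,0,0,0],[-1.3,0,0,0,0,0,0],[0,0,0,0,0,0,0],[0,0,0.4,0,0,0,0],[0,0,0.4,0,0,0,0],[0,0,0.02,0,0,0,0]]])

```text
t: 5.2
ee_pos: [444.4, -156.1, 67.5]
orientation: [3.08, -0.617, 0.001]
ft_force: [-1.6, 1.3, 10.9]
width: 0.2
```

>>> apply_moves(series=[[[0.3,0,0,0,0,0,0],[0.3,0,0,0,0,0,0],[0.3,0,0,0,0,0,0],[0.3,0,0,0,0,0,0],[0.3,0,0,0,0,0,0],[0.3,0,0,0,0,0,0],[0.3,0,0,0,0,0,0],[0.3,0,0,0,0,0,0]]])

```text
t: 6.0
ee_pos: [450.9, -159.0, 66.8]
orientation: [-3.074, 0.616, 0.053]
ft_force: [-48.0, 20.9, 67.5]
width: 0.5
```

The fingertip has met a stop, so I'm backing off now.

>>> apply_moves(series=[[[-1.7,0,-0.1,0,0,0,0],[0,0,-1,0,0,0,0],[0,0,-3,0,0,0,0],[0,0,-4,0,0,0,0],[-2,0,-4,0,0,0,0],[-1,0,0,0,0,0,0.5],[0,0,0,0,0,0,1]]])

```text
t: 6.7
ee_pos: [422.8, -147.1, 189.4]
orientation: [3.08, -0.617, 0.004]
ft_force: [-0.8, 0.8, -0.7]
width: 13.1
```

```bash
python3 - <<'E'
from h import *
w=shot('wrist','w4.png');o=ctrl.get_obs();print(o['ee_pos'],o['ft_force'],R.from_rotvec(o['orientation']).as_matrix().round(3))
import pickle;pickle.dump(w,open('w4.pkl','wb'))
E
```

```text
[ 422.81296963 -147.17719433  188.54131211] [ 0.01163626  0.52063612 -0.77497439] [[ 0.923 -0.385  0.001]
 [-0.385 -0.923 -0.   ]
 [ 0.001 -0.    -1.   ]]
```

View pics/w4.png

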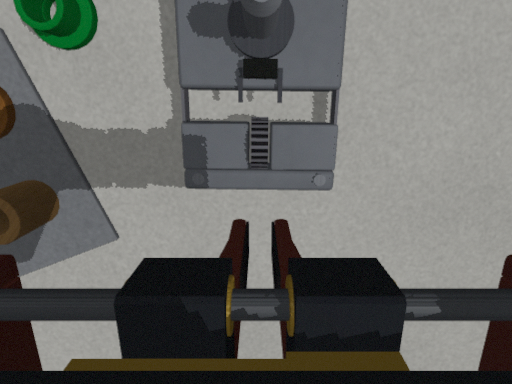

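```bash
python3 - <<'E'
from h import *
import pickle
u=np.array([np.cos(np.radians(-23)),np.sin(np.radians(-23))]);seat=np.array([551.7,-202])
for f,x in(('w1.pkl',266),('w3.pkl',260),('w4.pkl',260)):
    w=pickle.load(open(f,'rb'));g=cv2.cvtColor(w['img'],cv2.COLOR_BGR2GRAY)
    v=g[:200,x-8:x+8].mean(1);r=np.where(v<40)[0];r=r[(r>20)&(r<165)]
    r=r[r<=r[0]+40]
    print(f,r.min(),r.max(),[(ray(w,x,rr,54)[:2]-seat)@u+30 for rr in(r.min(),r.max())], 'front at z44',(ray(w,x,r.min(),44)[:2]-seat)@u+30)
    print(v[r.min()-6:r.max()+8].astype(int))
E
```

```text
w1.pkl 122 159 [np.float64(-8.106445317469337), np.float64(-53.80344914137201)] front at z44 -8.750798714886088
[ 98  98  97  99  96  79  23  23  24  24  24  23  23  23  25  22  24  24
  35 103 152 154 156 157 156 156 155 155 155 155 154 153 148 142 134 108
  68  55  66  51  54  76  68  30  54  79  75  44  33  60  88]
w3.pkl 130 159 [np.float64(1.3224832297756315), np.float64(-13.961948861990471)] front at z44 0.46886000846692966
[ 82  82  82  89  98  75  19  27  32  33  34  34  34  34  34  34  34  33
  34  34  34  34  34  35  33  33  34  34  33  33  32  34  34  34  32  32
  63 111 129 129 125 114  94]
w4.pkl 58 77 [np.float64(2.0059097400413037), np.float64(-13.370572837070057)] front at z44 3.3058811284289114
[ 63  63  63  63  59  43  20  22  23  23  23  23  22  22  23  22  24  23
  22  23  24  23  24  23  21  17  45  87  99  99  99 100  99]
```

The brake is locked. The shoe front is now at x ≈ 2 mm, which is the hub's edge, and it travelled about 10 mm and then hit a stop. Next I go over the bush.

>>> apply_moves(series=[[[0.9,-4,0,0,0,0,1],[0.9,-4,0,0,0,0,1],[0.9,-4,0,0,0,0,1],[1,-4,0,0,0,0,1],[1,-4,0,0,0,0,1],[1,-4,0,0,0,0,1],[1,-4.5,0,0,0,0,1],[0,0,2,0,0,0,1],[0,0,2,0,0,0,1],[0,0,0,0,0,0,1],[0,0,0,0,0,0,1]]])

```text
t: 7.85
ee_pos: [593.9, 90.0, 146.9]
orientation: [3.079, -0.618, -0.004]
ft_force: [0.4, 0.1, 0.5]
width: 87.6
```

```bash
python3 - <<'E'
from h import *
w=shot('wrist','w5.png');o=ctrl.get_obs();print(o['ee_pos'],o['width'],o['qpos'])
import pickle;pickle.dump(w,open('w5.pkl','wb'))
m=cv2.inRange(cv2.cvtColor(w['img'],cv2.COLOR_BGR2HSV),(5,90,40),(22,255,255))
k,_,st,c=cv2.connectedComponentsWithStats(m)
for i in range(1,k):
    if st[i,4]>150: print(st[i],c[i].round(1))
E
```

```text
[594.45160995  89.94641802 148.00064211] 87.87279862853994 [ 1.30386379e-01  5.00748558e-01  1.74263523e+00 -2.60841416e-05
  8.99038649e-01  2.09722716e+00]
[ 223  148   67   67 2969] [255.9 180.4]
[  65  220  114   68 2668] [116.6 251.4]
[342 220  25  24 153] [353.6 231.1]
[367 248  48  40 477] [387.5 271. ]
[ 265  252   54   37 1620] [289.6 272.2]
[ 67 274  36  63 939] [ 80.2 306.3]
[ 417  274   37   63 1004] [439.  305.3]
[271 320  47  12 406] [294.  324.8]
[ 236  351  276   20 3405] [388.8 363. ]
```

View pics/w5.png

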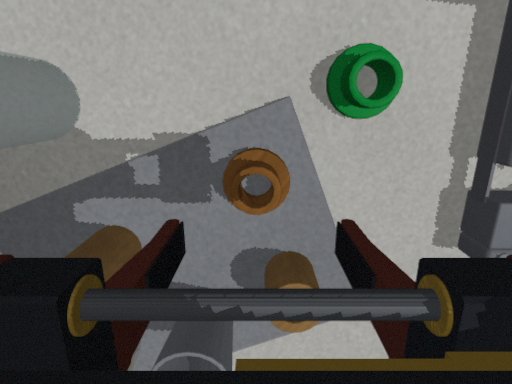

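The bush is at (256,181), with its flange spanning columns 223–290 and its far rim at row 148. The short core is at (291,290), and the green bush is at (365,80).

```bash
python3 - <<'E'
from h import *
import pickle
w=pickle.load(open('w5.pkl','rb'))
print('flange',ray(w,256.5,181.5,18))
g=cv2.cvtColor(w['img'],cv2.COLOR_BGR2GRAY)
for c in((592,90),(585,92)):
  print(c,[proj(w,(c[0]+r*np.cos(t),c[1]+r*np.sin(t),z)) for r,z,t in((32,20,-.4),(22,48,-.4+np.pi),(32,20,-.4+np.pi/2),(32,20,-.4-np.pi/2))])
m=cv2.inRange(cv2.cvtColor(w['img'],cv2.COLOR_BGR2HSV),(5,90,40),(22,255,255))[160:215,225:290]
# bore: bright/grey pixels within
h=np.argwhere(m==0);h=h[(abs(h[:,1]-32)<22)&(h[:,0]>8)&(h[:,0]<45)];print(h.mean(0)+[160,225],h.min(0)+[160,225],h.max(0)+[160,225])
E
```

```text
flange [598.1  90.9  18. ]
(592, 90) [array([260. , 153.5]), array([259.8, 220.7]), array([225.6, 187.4]), array([294.1, 187.7])]
(585, 92) [array([261. , 161.4]), array([260.8, 228.5]), array([226.8, 194.8]), array([294.8, 195.1])]
[184.17964072 255.72255489] [174 241] [195 271]
```

>>> apply_moves(series=[[[0.3,-0.2,0,0,0,0,1],[0,0,4,0,0,0,1],[0,0,4,0,0,0,1],[0,0,2,0,0,0,1],[0,0,1,0,0,0,1],[0,0,0,0,0,0,1],[0,0,0,0,0,0,1]]])

```text
t: 8.6
ee_pos: [598.8, 90.9, 39.7]
orientation: [-3.08, 0.618, -0.003]
ft_force: [-0.4, -0.5, 0.1]
width: 87.7
```

>>> apply_moves(series=[[[0,0,0,0,0,0,0.7],[0,0,0,0,0,0,0.6],[0,0,0,0,0,0,0.5],[0,0,0,0,0,0,0.3],[0,0,0,0,0,0,0],[0,0,0,0,0,0,0],[0,0,0,0,0,0,0],[0,0,0,0,0,0,0]]])

```text
t: 9.4
ee_pos: [597.7, 90.9, 38.5]
orientation: [-3.08, 0.617, -0.0]
ft_force: [0.3, -0.0, 1.4]
width: 42.5
```

>>> apply_moves(series=[[[0,0,-1,0,0,0,0],[0,0,-3,0,0,0,0],[0,0,-4,0,0,0,0],[0,0,-4,0,0,0,0],[0,0,-3,0,0,0,0],[0,0,0,0,0,0,0],[0,0,0,0,0,0,0]]])

```text
t: 10.1
ee_pos: [597.7, 90.8, 189.2]
orientation: [-3.08, 0.617, -0.002]
ft_force: [-0.2, -0.2, -0.8]
width: 42.4
```

>>> apply_moves(series=[[[0.8,3.2,0,0,0,0,0],[0.8,3.2,0,0,0,0,0],[0.8,3.2,0,0,0,0,0],[0.8,3.2,0,0,0,0,0],[0.8,3.2,0,0,0,0,0],[0.8,3.2,0,0,0,0,0],[0.8,3.2,0,0,0,0,0],[0.8,3.2,0,0,0,0,0],[0.6,3.2,0,0,0,0,0],[0,0,0,0,0,0,0],[0,0,0,0,0,0,0]]])

```text
t: 11.2
ee_pos: [550.0, -201.9, 186.7]
orientation: [-3.079, 0.62, 0.005]
ft_force: [-0.1, -0.2, -0.8]
width: 42.2
```

```bash
python3 - <<'E'
from h import *
w=shot('wrist');o=ctrl.get_obs();print(o['ee_pos'],o['width'],o['ft_force'],R.from_rotvec(o['orientation']).as_matrix().round(3))
import pickle;pickle.dump(w,open('w6.pkl','wb'));s=shot('scene')
cv2.imwrite('pics/w6.png',np.hstack([w['img'],cv2.copyMakeBorder(cv2.resize(s['img'][85:205,195:295],(288,346)),0,38,0,0,0)]))
p=o['ee_pos']
E
```

```text
[ 550.40860375 -201.25369664  187.05420313] 42.77728536058364 [-0.0857507  -0.32945323 -0.9734242 ] [[ 0.923 -0.386 -0.002]
 [-0.386 -0.923  0.001]
 [-0.003 -0.    -1.   ]]
```

View pics/w6.png

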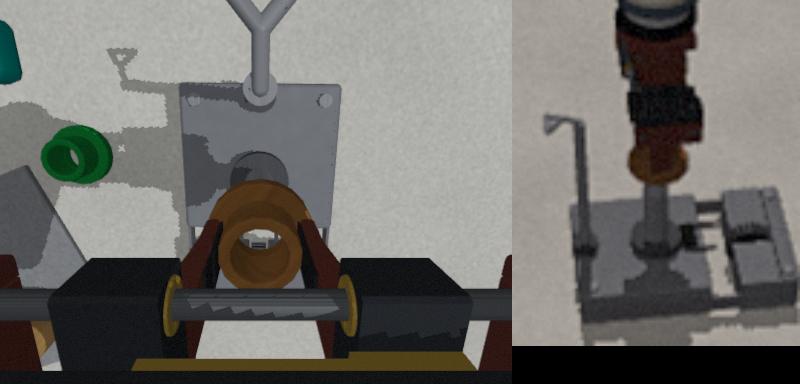

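```bash
python3 - <<'E'
from h import *
import pickle
w=pickle.load(open('w6.pkl','rb'));im=w['img'];g=cv2.cvtColor(im,cv2.COLOR_BGR2GRAY)
u=np.array([np.cos(np.radians(-23)),np.sin(np.radians(-23))]);v=np.array([-u[1],u[0]])
s=np.array([551.7,-202])
P=lambda c,z,a,b:proj(w,(*(c+a*u+b*v),z))
print('hub far/left/right',P(s,56,28,0),P(s,56,0,28),P(s,56,0,-28),'post base far/left/right',P(s,44,78,0))
print('base corners',P(s,44,90,75),P(s,44,90,-75))
for c in(np.array([550.4,-201.3]),):
  print('flange z168 far,l,r',P(c,168.5,32,0),P(c,168.5,0,32),P(c,168.5,0,-32),'neck top near',P(c,196.5,-22,0),'bore top',P(c,196.5,15,0),P(c,196.5,-15,0),P(c,196.5,0,15),P(c,196.5,0,-15))
print('col259 hub edge',g[140:190,255:264].mean(1).astype(int))
for r in(165,170,175):print(r,g[r,220:300].tolist())
m=cv2.inRange(cv2.cvtColor(im,cv2.COLOR_BGR2HSV),(5,90,30),(22,255,255));k,l,st,c=cv2.connectedComponentsWithStats(m)
i=l[200,260];print(st[i]);
for r in(195,200,205,210,245):
  x=np.where(l[r,200:325]==i)[0]+200;print(r,x.min(),x.max(),np.setdiff1d(np.arange(x.min(),x.max()),x)[[0,-1]] if len(x)<x.max()-x.min()-3 else '')
x=np.where(l[:,260]==i)[0];print(x.min(),x.max(),np.setdiff1d(np.arange(x.min(),x.max()),x)[[0,-1]])
E
```

```text
hub far/left/right [258.8 153.5] [229.  182.8] [288.4 183.1] post base far/left/right [259.   96.7]
base corners [175.7  82.4] [342.5  83.1]
flange z168 far,l,r [257.7 181.9] [203.2 234.2] [311.9 234.7] neck top near [257.  295.9] bore top [257.2 230.3] [257.1 284.2] [227.1 257.9] [287.1 258.1]
col259 hub edge [112 112 112 112 113 113 112 112 112 112 105  72  40  56  71  71  70  70
  70  70  71  70  71  71  71  70  71  70  70  66  68  68  68  68  69  68
  68  68  64  52  47  47  46  52  59  58  58  57  57  57]
165 [75, 73, 74, 73, 73, 73, 73, 73, 75, 72, 72, 73, 72, 74, 59, 63, 71, 70, 71, 72, 72, 70, 69, 69, 69, 69, 67, 68, 70, 73, 70, 70, 72, 71, 71, 70, 69, 70, 69, 70, 71, 71, 72, 75, 72, 73, 74, 72, 71, 68, 73, 70, 71, 71, 69, 70, 71, 74, 72, 75, 69, 72, 71, 67, 92, 110, 112, 112, 112, 111, 113, 112, 110, 113, 113, 112, 112, 112, 111, 111]
170 [75, 76, 75, 75, 73, 75, 74, 74, 72, 72, 73, 72, 57, 46, 43, 45, 43, 45, 47, 46, 47, 45, 45, 46, 44, 39, 43, 42, 47, 45, 48, 54, 62, 71, 72, 70, 67, 68, 69, 67, 64, 70, 71, 72, 70, 73, 74, 73, 73, 69, 72, 74, 72, 72, 72, 72, 70, 72, 71, 73, 72, 74, 71, 72, 70, 70, 87, 107, 113, 112, 112, 112, 112, 111, 112, 114, 114, 112, 113, 113]
175 [74, 73, 72, 73, 73, 74, 72, 73, 74, 75, 59, 48, 45, 45, 44, 45, 45, 49, 48, 45, 46, 40, 45, 45, 47, 47, 47, 66, 70, 70, 71, 73, 70, 70, 71, 67, 67, 70, 71, 67, 66, 66, 69, 71, 72, 72, 73, 73, 75, 76, 76, 72, 71, 72, 72, 72, 67, 69, 73, 71, 70, 72, 73, 71, 72, 73, 69, 77, 104, 112, 112, 113, 113, 113, 114, 113, 113, 114, 114, 112]
[ 163  179  156  158 8971]
195 223 297 
200 218 301 
205 215 304 
210 213 307 
245 201 301 [202 273]
179 288 [229 249]
```

The bush hangs level in the fingers at (260,235), with the hub behind it at (259,180). By pixels the bush needs about 2 mm along tool x and -1 mm along tool y. I'll lower it gently and watch the forces.

>>> apply_moves(series=[[[0.22,-0.12,0,0,0,0,0],[0,0,1,0,0,0,0],[0,0,1,0,0,0,0],[0,0,0.6,0,0,0,0],[0,0,0.5,0,0,0,0],[0,0,0.4,0,0,0,0],[0,0,0.4,0,0,0,0],[0,0,0,0,0,0,0],[0,0,0,0,0,0,0]]])

```text
t: 12.2
ee_pos: [553.8, -201.7, 149.6]
orientation: [3.08, -0.618, 0.0]
ft_force: [0.1, 0.0, -0.5]
width: 43.3
```

It is over the spindle's straight part with no contact force. I'll continue down.

>>> apply_moves(series=[[[0,0,0.6,0,0,0,0],[0,0,0.6,0,0,0,0],[0,0,0.6,0,0,0,0],[0,0,0.6,0,0,0,0],[0,0,0,0,0,0,0]]])

```text
t: 12.7
ee_pos: [553.1, -201.4, 124.3]
orientation: [-3.08, 0.617, 0.003]
ft_force: [-0.0, 0.3, -1.7]
width: 42.7
```

>>> apply_moves(series=[[[0,0,0.6,0,0,0,0],[0,0,0.6,0,0,0,0],[0,0,0.6,0,0,0,0],[0,0,0.6,0,0,0,0],[0,0,0.5,0,0,0,0],[0,0,0,0,0,0,0]]])

```text
t: 13.3
ee_pos: [553.2, -201.4, 95.5]
orientation: [-3.08, 0.617, 0.002]
ft_force: [0.2, -0.4, -1.3]
width: 42.4
```

>>> apply_moves(series=[[[0,0,0.3,0,0,0,0],[0,0,0.2,0,0,0,0],[0,0,0.1,0,0,0,0],[0,0,0.1,0,0,0,0],[0,0,0,0,0,0,0]]])

```text
t: 13.8
ee_pos: [553.7, -201.7, 89.4]
orientation: [3.08, -0.618, -0.0]
ft_force: [0.2, 0.5, -1.5]
width: 42.8
```

>>> apply_moves(series=[[[0,0,0.1,0,0,0,0],[0,0,0,0,0,0,0]]])

```text
t: 14.0
ee_pos: [553.7, -201.6, 88.5]
orientation: [-3.08, 0.617, 0.0]
ft_force: [0.2, -0.6, -0.4]
width: 42.7
```

>>> apply_moves(series=[[[0,0,0.1,0,0,0,0],[0,0,0,0,0,0,0]]])

```text
t: 14.2
ee_pos: [553.7, -201.6, 87.4]
orientation: [-3.08, 0.617, 0.0]
ft_force: [0.5, 0.4, -1.4]
width: 42.9
```

>>> apply_moves(series=[[[0,0,0.1,0,0,0,0],[0,0,0,0,0,0,0]]])

```text
t: 14.4
ee_pos: [553.8, -201.7, 86.5]
orientation: [3.08, -0.618, 0.0]
ft_force: [-0.9, 0.2, -0.1]
width: 42.4
```

>>> apply_moves(series=[[[0,0,0.05,0,0,0,0],[0,0,0,0,0,0,0]]])

```text
t: 14.6
ee_pos: [553.9, -201.7, 86.5]
orientation: [3.08, -0.618, 0.0]
ft_force: [-1.6, 0.8, 4.8]
width: 42.5
```

>>> apply_moves(series=[[[0,0,0.05,0,0,0,0],[0,0,0,0,0,0,0]]])

```text
t: 14.8
ee_pos: [553.9, -201.7, 86.5]
orientation: [3.08, -0.617, 0.001]
ft_force: [-3.0, 1.4, 9.7]
width: 42.9
```

The bush is seated: contact came at TCP z 86.5, exactly the predicted home height. I'll release it, lift, and go over the long core.

>>> apply_moves(series=[[[0,0,-0.05,0,0,0,0.6],[0,0,0,0,0,0,0.8],[0,0,0,0,0,0,1],[0,0,0,0,0,0,1],[0,0,-2,0,0,0,1],[0,0,-4,0,0,0,1],[0,0,-4,0,0,0,1],[0,0,-3,0,0,0,1]]])

```text
t: 15.6
ee_pos: [554.2, -201.8, 218.2]
orientation: [3.08, -0.617, 0.002]
ft_force: [0.9, 0.1, 0.2]
width: 88.0
```

>>> apply_moves(series=[[[-1.4,-3.9,0,0,0,0,1],[-1.4,-3.9,0,0,0,0,1],[-1.4,-3.9,0,0,0,0,1],[-1.4,-3.9,0,0,0,0,1],[-1.4,-3.9,0,0,0,0,1],[-1.4,-3.9,0,0,0,0,1],[-1.4,-3.9,0,0,0,0,1],[-1.4,-3.9,0,0,0,0,1],[-1.4,-3.9,0,0,0,0,1],[-1,-3.9,0,0,0,0,1],[-1,-3.9,0,0,0,0,1],[0,0,0,0,0,0,1]]])

```text
t: 16.8
ee_pos: [584.8, 254.8, 215.8]
orientation: [-3.08, 0.611, -0.001]
ft_force: [0.2, -1.2, -0.2]
width: 87.9
```

```bash
python3 - <<'E'
from h import *
w=shot('wrist');o=ctrl.get_obs();print(o['ee_pos'],o['width'],o['ft_force'],o['qpos'],R.from_rotvec(o['orientation']).as_matrix().round(3))
import pickle;pickle.dump(w,open('w7.pkl','wb'));s=shot('scene')
cv2.imwrite('pics/w7.png',np.hstack([w['img'],cv2.copyMakeBorder(cv2.resize(s['img'][105:205,195:295],(288,288)),0,96,0,0,0)]))
c=(584.5,249)
print([proj(w,(c[0]+26*np.cos(t),c[1]+26*np.sin(t),98)) for t in np.radians([-22.7,67.3,-112.7,157.3])])
E
```

```text
[584.20219912 252.56985675 215.53798381] 87.69870130367741 [ 0.72338016 -0.23759562  0.48805172] [3.89346810e-01 4.63069878e-01 1.61944166e+00 5.00446166e-05
 1.05915566e+00 2.35250696e+00] [[ 0.924 -0.382 -0.   ]
 [-0.382 -0.924  0.   ]
 [-0.     0.    -1.   ]]
[array([265.8, 158.1]), array([236.8, 186.5]), array([294.4, 186.8]), array([265.3, 213.7])]
```

View pics/w7.png

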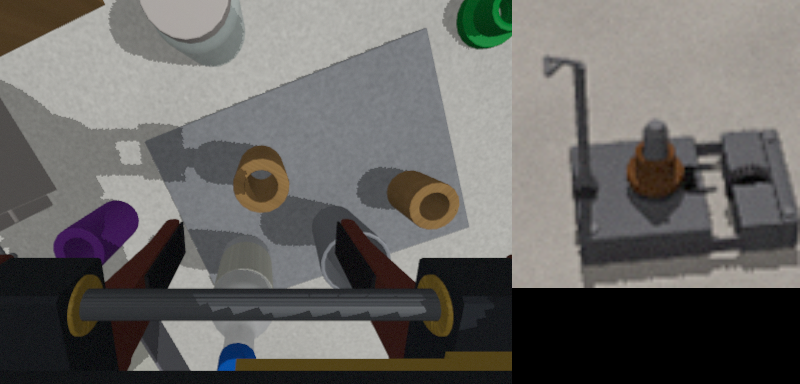

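The core's top ring is at (261,185), and the seated bush shows at right. The right finger looks close to the cup at (350,250), so I'll check its clearance first.

```bash
python3 - <<'E'
from h import *
import pickle
w=pickle.load(open('w7.pkl','rb'));a,b=pickle.load(open('ab.pkl','rb'))
print('core',ray(w,261.5,185,98),'cup top',ray(b,274*.64,362*.64,95),'scene',ray(a,534*.64,366*.64,95),'bottle cap',ray(b,208*.64,361*.64,180),ray(a,588*.64,389*.64,180))
print('cup left/far edge wrist',ray(w,312,222,95),ray(w,386,262,95))
E
```

```text
core [587.3 251.8  98. ] cup top [483.9 195.5  95. ] scene [476.9 192.6  95. ] bottle cap [484.9 313.6 180. ] [483.  315.7 180. ]
cup left/far edge wrist [535.  221.8  95. ] [467.7 169.   95. ]
```

Both are clear: the finger is about 40 mm from the cup and the body is about 50 mm from the bottle. I'll go down and grip.

>>> apply_moves(series=[[[0.3,0,0,0,0,0,1],[0,0,3,0,0,0,1],[0,0,4,0,0,0,1],[0,0,3,0,0,0,1],[0,0,2.5,0,0,0,1],[0,0,1.2,0,0,0,1],[0,0,0,0,0,0,1],[0,0,0,0,0,0,1]]])

```text
t: 17.7
ee_pos: [587.9, 248.9, 79.9]
orientation: [-3.079, 0.619, -0.001]
ft_force: [-0.1, 0.3, 0.4]
width: 88.0
```

>>> apply_moves(series=[[[0,0,0,0,0,0,0.75],[0,0,0,0,0,0,0.65],[0,0,0,0,0,0,0.6],[0,0,0,0,0,0,0.4],[0,0,0,0,0,0,0],[0,0,0,0,0,0,0],[0,0,0,0,0,0,0]]])

```text
t: 18.4
ee_pos: [587.5, 249.5, 79.3]
orientation: [-3.08, 0.617, -0.001]
ft_force: [0.6, 1.1, 2.6]
width: 51.8
```

>>> apply_moves(series=[[[0,0,-1,0,0,0,0],[0,0,-3,0,0,0,0],[0,0,-4,0,0,0,0],[0,0,-4,0,0,0,0],[0,0,-3,0,0,0,0],[0,0,-1,0,0,0,0],[0,0,0,0,0,0,0]]])

```text
t: 19.1
ee_pos: [587.6, 249.5, 240.4]
orientation: [-3.079, 0.617, -0.003]
ft_force: [-0.2, 0.3, -1.6]
width: 51.8
```

>>> apply_moves(series=[[[1.3,3.9,0,0,0,0,0],[1.3,3.9,0,0,0,0,0],[1.3,3.9,0,0,0,0,0],[1.3,3.9,0,0,0,0,0],[1.3,3.9,0,0,0,0,0],[1.3,3.9,0,0,0,0,0],[1.3,3.9,0,0,0,0,0],[1.3,3.9,0,0,0,0,0],[1.3,3.9,0,0,0,0,0],[1.3,3.9,0,0,0,0,0],[1.2,3.9,0,0,0,0,0],[0,0,0,0,0,0,0]]])

```text
t: 20.3
ee_pos: [551.1, -205.0, 236.5]
orientation: [3.078, -0.624, -0.005]
ft_force: [0.1, 0.3, -1.4]
width: 51.5
```

>>> apply_moves(series=[[[0,0,0,0,0,0,0],[0,0,0,0,0,0,0],[0,0,0,0,0,0,0]]])

```text
t: 20.6
ee_pos: [552.6, -199.9, 238.2]
orientation: [-3.08, 0.615, 0.002]
ft_force: [-0.1, 0.2, -1.6]
width: 51.7
```

```bash
python3 - <<'E'
from h import *
w=shot('wrist','w8.png');o=ctrl.get_obs();print(o['ee_pos'],o['width'],o['ft_force'],R.from_rotvec(o['orientation']).as_matrix().round(3))
import pickle;pickle.dump(w,open('w8.pkl','wb'))
t=o['ee_pos'][:2];u=np.array([.923,-.385]);v=np.array([.385,.923])
P=lambda c,z,a,b:proj(w,(*(c+a*u+b*v),z))
z=o['ee_pos'][2]
print('top ring far/near/l/r',[P(t,z+18.7,*q) for q in((26,0),(-26,0),(0,26),(0,-26))],'bottom far',P(t,z-71.3,26,0))
m=cv2.inRange(cv2.cvtColor(w['img'],cv2.COLOR_BGR2HSV),(5,90,30),(22,255,255));k,l,st,c=cv2.connectedComponentsWithStats(m)
for i in range(1,k):
    if st[i,4]>300 and st[i,0]>120: print(st[i],c[i].round(1))
print('hub far', P(np.array([553.8,-201.7]),68,32,0))
E
```

```text
[ 552.83599207 -199.92458852  238.55254423] 51.179755313620085 [-0.00529028  0.45451823 -1.64151536] [[ 0.923 -0.384 -0.001]
 [-0.384 -0.923  0.   ]
 [-0.001 -0.    -1.   ]]
top ring far/near/l/r [array([258.4, 215.6]), array([258.4, 314.2]), array([203.3, 267.3]), array([313.6, 267.5])] bottom far [259.1 171.6]
[  207   144   107   145 10771] [259.7 229.6]
[166 220  43  69 597] [188.  257.1]
[ 309  220   68  117 1364] [350.5 282.6]
[144 274  30  63 681] [153.  304.4]
[ 152  321  360   50 5001] [338.3 360.7]
hub far [260.6 143.5]
```

View pics/w8.png

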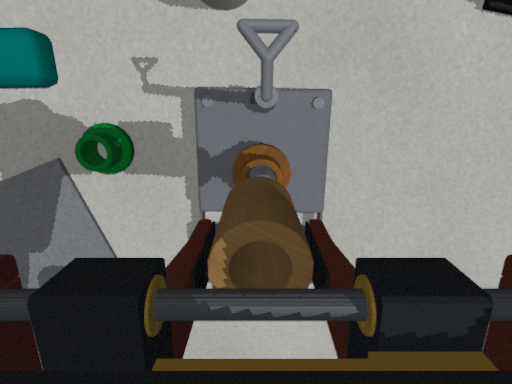

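```bash
python3 - <<'E'
from h import *
import pickle
w=pickle.load(open('w8.pkl','rb'));im=w['img'].astype(int)
for r in range(160,190,2):print(r,im[r,258:266].mean(0).astype(int))
print([ (r,int(im[r,256:264].sum(2).mean()/3)) for r in range(222,290,3)])
t=np.array([552.84,-199.92]);u=np.array([.923,-.385]);v=np.array([.385,.923])
P=lambda z,a,b=0:proj(w,(*(t+a*u+b*v),z))
print('bottom far',[P(167.2,26+d) for d in(-4,-2,0,2)],'bore top far',[P(257.2,15+d) for d in(-4,-2,0,2)], 'outer top far',P(257.2,26))
g=cv2.cvtColor(w['img'],cv2.COLOR_BGR2GRAY)
for r in(185,190,200,255,262): print(r,g[r,205:320:3].tolist())
E
```

```text
160 [ 36  78 116]
162 [ 36  77 116]
164 [ 35  74 110]
166 [66 64 62]
168 [68 64 63]
170 [68 65 63]
172 [68 65 63]
174 [78 74 72]
176 [71 76 82]
178 [33 56 73]
180 [33 55 72]
182 [31 54 71]
184 [33 54 70]
186 [30 51 68]
188 [30 52 69]Traceback (most recent call last):
  File "<stdin>", line 5, in <module>
    return umr_sum(a, axis, dtype, out, keepdims, initial, where)
numpy.exceptions.AxisError: axis 2 is out of bounds for array of dimension 2
```

```bash
python3 - <<'E'
import cv2
im=cv2.imread('pics/w8.png')[130:300,180:340]
cv2.imwrite('pics/w9.png',cv2.convertScaleAbs(cv2.resize(im,None,fx=3.5,fy=3.5,interpolation=2),alpha=1.7))
E
```

```text
(no output)
```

View pics/w9.png

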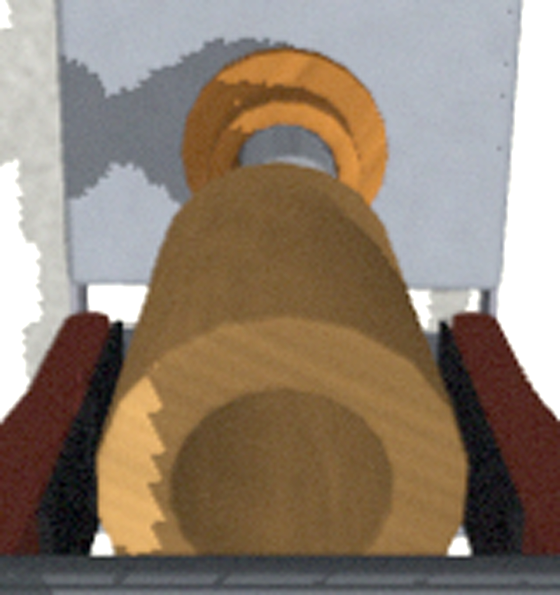

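The core hangs upright, with its far bottom edge at row 176.6 and its ring's far edge at row 221. Both say it sits about 3 mm behind the TCP along tool x. I'll shift about 5 mm in tool x and 1 mm in tool y, then lower it over the taper.

>>> apply_moves(series=[[[0.5,0.1,0,0,0,0,0],[0,0,1,0,0,0,0],[0,0,1,0,0,0,0],[0,0,0.6,0,0,0,0],[0,0,0.4,0,0,0,0],[0,0,0.4,0,0,0,0],[0,0,0.4,0,0,0,0],[0,0,0.4,0,0,0,0],[0,0,0,0,0,0,0],[0,0,0,0,0,0,0]]])

```text
t: 21.65
ee_pos: [557.0, -204.1, 197.0]
orientation: [-3.08, 0.618, 0.0]
ft_force: [-0.1, -0.9, -1.7]
width: 51.4
```

>>> apply_moves(series=[[[0,-0.1,0,0,0,0,0],[0,0,0.2,0,0,0,0],[0,0,0.2,0,0,0,0],[0,0,0.2,0,0,0,0],[0,0,0,0,0,0,0]]])

```text
t: 22.15
ee_pos: [556.8, -203.3, 190.5]
orientation: [3.08, -0.617, -0.002]
ft_force: [-2.8, -2.2, -0.3]
width: 51.8
```

>>> apply_moves(series=[[[0,0,0.3,0,0,0,0],[0,0,0.3,0,0,0,0],[0,0,0.3,0,0,0,0],[0,0,0,0,0,0,0]]])

```text
t: 22.55
ee_pos: [556.8, -203.1, 181.1]
orientation: [3.08, -0.617, -0.003]
ft_force: [-4.9, -3.2, -2.6]
width: 51.4
```

There is light side contact, so I ease 1 mm towards it and continue down.

>>> apply_moves(series=[[[-0.05,0.08,0,0,0,0,0],[0,0,0.3,0,0,0,0],[0,0,0.3,0,0,0,0],[0,0,0,0,0,0,0]]])

```text
t: 22.95
ee_pos: [556.6, -203.6, 175.5]
orientation: [-3.08, 0.617, 0.0]
ft_force: [-2.7, -1.0, -2.2]
width: 51.2
```

>>> apply_moves(series=[[[0,0,0.2,0,0,0,0],[0,0,0.2,0,0,0,0],[0,0,0.1,0,0,0,0],[0,0,0,0,0,0,0]]])

```text
t: 23.35
ee_pos: [556.6, -203.6, 170.8]
orientation: [-3.08, 0.618, 0.0]
ft_force: [-2.4, -0.3, -1.6]
width: 51.7
```

>>> apply_moves(series=[[[-0.05,0,0.1,0,0,0,0],[0,0,0.1,0,0,0,0],[0,0,0,0,0,0,0]]])

```text
t: 23.65
ee_pos: [556.4, -203.5, 168.9]
orientation: [-3.08, 0.618, -0.001]
ft_force: [-1.3, -0.2, -1.0]
width: 51.3
```

>>> apply_moves(series=[[[0,0,0.1,0,0,0,0],[0,0,0,0,0,0,0]]])

```text
t: 23.85
ee_pos: [556.4, -203.5, 167.9]
orientation: [-3.08, 0.617, -0.0]
ft_force: [-2.2, -0.1, -1.1]
width: 51.7
```

>>> apply_moves(series=[[[0,0,0.05,0,0,0,0],[0,0,0,0,0,0,0]]])

```text
t: 24.05
ee_pos: [556.3, -203.5, 167.5]
orientation: [-3.08, 0.618, -0.0]
ft_force: [-1.8, 0.8, -1.0]
width: 51.5
```

>>> apply_moves(series=[[[0,0,0.05,0,0,0,0],[0,0,0,0,0,0,0]]])

```text
t: 24.25
ee_pos: [556.3, -203.6, 167.3]
orientation: [3.08, -0.618, 0.001]
ft_force: [-1.7, 0.7, 3.1]
width: 51.0
```

Contact came at 167.3, the predicted home height. One slight press, then I release and lift.

>>> apply_moves(series=[[[0,0,0.03,0,0,0,0],[0,0,0,0,0,0,0],[0,0,-0.05,0,0,0,0.7],[0,0,0,0,0,0,0.85],[0,0,0,0,0,0,1],[0,0,0,0,0,0,1],[0,0,-2,0,0,0,1],[0,0,-3,0,0,0,1],[0,0,-3,0,0,0,1],[-2,0,-3,0,0,0,1]]])

```text
t: 25.25
ee_pos: [539.1, -196.4, 278.3]
orientation: [3.08, -0.618, 0.003]
ft_force: [0.9, -0.3, 0.8]
width: 87.9
```

>>> apply_moves(series=[[[-4,0,0,0,0,0,1],[-4,0,0,0,0,0,1],[-2,0,0,0,0,0,1],[0,0,0,0,0,0,1],[0,0,0,0,0,0,1]]])

```text
t: 25.75
ee_pos: [446.2, -157.5, 277.7]
orientation: [3.08, -0.617, 0.003]
ft_force: [0.6, 0.5, 0.0]
width: 88.0
```

```bash
python3 - <<'E'
from h import *
w=shot('wrist');s=shot('scene');o=ctrl.get_obs();print(o['t'],o['ee_pos'],o['ft_force'])
cv2.imwrite('pics/w10.png',np.hstack([w['img'],cv2.copyMakeBorder(cv2.resize(s['img'][100:200,205:280],(288,384)),0,0,0,0,0)]))
u=np.array([.9205,-.3907]);q=np.array([553.8,-201.7])
m=cv2.inRange(cv2.cvtColor(s['img'],cv2.COLOR_BGR2HSV),(5,90,40),(22,255,255))[110:200,205:280];ys,xs=np.where(m);print('brown scene box',xs.min()+205,xs.max()+205,ys.min()+110,ys.max()+110)
r=np.array(s['cam_to_world'])[:3,3]; d=r[:2]-q; d/=np.linalg.norm(d)
print('pred core top far / flange near',proj(s,(*(q-26*d),186)),proj(s,(*(q+32*d),56)))
E
```

```text
25.85 [ 446.744784   -157.79923024  277.42641132] [ 0.69597886 -0.80026587 -0.40985952]
brown scene box 235 254 130 173
pred core top far / flange near [243.9 129. ] [243.9 173.1]
```

View pics/w10.png

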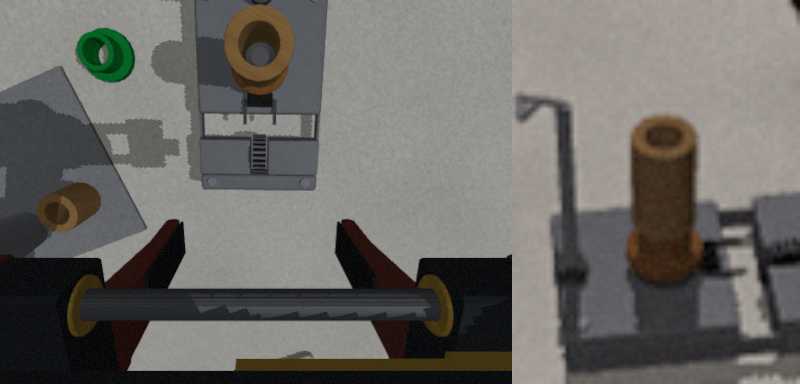

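The core stands upright on the bush, with the spindle visible in its bore at (260,55), and the shoe is still against the hub at (260,100). The top and bottom edges of the stack match the predicted home pose to within 1 px. I'm handing in.

```bash
python3 -c "
from workcell import ctrl
print(ctrl.close_job())"
```

```text
the job is handed in; nothing more can be done
None
```

I locked the spindle, slid the flanged bush and then the long core onto it, let go of both, and handed the job in at about 26 s.

- **Brake:** I rolled the wheel in two strokes until it hit its stop. The shoe front measured at x ≈ 2 mm, which is the hub's edge. The second stroke reached the stop sooner than I expected, and the wrist force rose to about 85 N (limit 120 N) before I backed off. The fingertip made that contact.
- **Bush:** it met the seat at TCP z 86.5 mm, exactly the predicted home height.
- **Core:** light side contact of up to about 6 N on the way down was eased off by shifting 1 mm. It met the bush at TCP z 167.3 mm, again as predicted.
- **Last check:** the final pictures show the core upright on the bush with the shoe still on the hub. The stack's edges in the scene view are within 1 px of the predicted home pose. The gripper was clear and open.
- **Other objects:** I saw no contact with the short core or anything else, and the short core and green bush look undisturbed. I did not re-measure every other object at the end.

I viewed 13 pictures, three over the budget of 10.

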